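# Tip up the round-ended strap template and lay it on the punching board

## Robot

A 6-joint arm with a two-finger parallel gripper is mounted at the origin on the work surface; the furniture and walls round the work are solid. World frame = base frame: x ahead of the robot, y to its left, z up, the work surface at z = 0. Lengths are in m, angles in degrees, forces in N, time in s.
With the tool pointing down it reaches from about 0.4 to 0.825 m from the base axis. Payload 7 kg.
Tool frame: the origin (TCP) lies at the very end of the fingers, on their centre line; the grasp point (between the pads) lies 19 mm behind it (r.grasp_offset is the z of the grasp point in the tool frame, in m); z points along the fingers, y is the direction in which the jaws open and shut (so a half turn about z gives the same grasp; the last joint's range is limited). The gripper opens to 88 mm and grips with 3 to 60 N. Pads are 19 mm wide; open, the fingers measure 130 mm over their backs; the gripper's body (78 mm by 193 mm) begins 47 mm behind the grasp point.
Start: joints at [-50.415, 20.546, 0.682, 0, -70.136, -16.507], TCP at [0.265, -0.621, 0.227] pointing down, gripper open.
Joint ranges: [-176.03, 176.03], [-82.01, 121.73], [-58.28, 71.71], [-173.87, 95.51], [-174.79, -0.11], [-173.66, 173.66]. Speed limits (degrees/s): [136.94, 136.94, 172.46, 180, 180, 180].

## Interface

Orientations are given as [roll, pitch, yaw] about the fixed x, y, z axes, in that order (R = Rz(yaw) Ry(pitch) Rx(roll)).
In Python, from plant import r gives the robot as it stands.
- The arm moves only by the tool carry_out, never from a script. Its argument "plan" is a list of rows, each a list of 6 numbers: the shift along the world's x, y, z in m, then the turn, a rotation vector about the world's x, y, z in rad. In form: [[tx, ty, tz, wx, wy, wz], ...]. A call has 1 to 12 rows; each row shifts and turns the pose as measured when the row begins; what a row does not reach is not made up. A row lasts 1/12 s, in which the tool goes at most 41.7 mm and 7.16 degrees, less where a joint would pass 70% of its speed; a pose out of reach is approached as far as the arm can. A call with a gripper value outside its range is refused whole. "fingers" is the closure, from -1 (fully open) to 1 (shut), set as the call begins (left out, the last holds). The fingers move at their own pace and stop on an object; "force" is the grip in N (left out, the last holds). Time passes only in rows, so rows that do not move let the fingers close. It gives the time, the measured TCP pose, the force and the opening at its end, in the units of the state.
- r.get_state(): the state, without advancing time (a new reading comes with each control period).
- r.capture(name): name is "scene" or "top"; returns the picture (480x640x3 uint8, red, green, blue); there is no depth.
- r.camera_model(name): a dict with "fov_y" (degrees; the focal length in pixels is half the picture's height over the tangent of half this angle, whatever the lens; pixels are square), "cx", "cy" (the principal point, pixels), "k1" (the pictures are not rectified: a ray, as slopes to the right and down, at radius r is drawn at 1 + k1 r^2 times it, then the intrinsics apply), "R" (3x3) and "t" (3): a world point X has camera coordinates R X + t. Camera axes: x right, y down, z forward; pixel columns grow to the right and rows downward; lengths in m; the calibration is good to about 2 mm. A picture is of the moment at which its call begins. camera_model takes no time and is no camera call.
- r.close_job(): hands the job in, once; it reports no verdict.
The state is a dict: "time_s": time; "joints": joint angles; "qd": joint speeds; "joint_torque": joint torques, N m; "tcp_pos": TCP position; "eef_rot": TCP orientation; "contact_force": force on the tool from outside, world axes, zero at the start; "moment": the same for the moment, N m; "gripper_width": finger opening in m.
Only numpy, scipy, OpenCV 4.12 (cv2) and the standard library are available. Lean on these libraries where they do the work, as an engineer would, in place of code of your own. Each camera call takes 0.05 s, during which the arm holds its last target.

## Task

Two flat metal strap-end templates lie flush in wooden tip-up holders. Take the one with the rounded end: press its square end right down into the holder's thumb well so that the rounded end tips up, then grip the raised part by its long edges, lift it out and lay it flat in the middle of the white board, setting it down rather than dropping it. Leave the pointed template lying as it is.

Things in the scene. Friction and masses are not known exactly. Their poses are not given: they have to be found in the camera images.
- round_template_centre (a point): Strap-end template, bare aluminium, 120 x 36 x 5 mm, one end a half circle, the other square. Point at its centre, mid-thickness; x along its length towards the rounded end, z up. Lies loose and level in its wooden holder, its upper face (43 mm above the table) flush with the holder's top, its plain square end over the thumb well. Weight about 60 g.
- pointed_template_centre (a point): Strap-end template, bare aluminium, 120 x 36 x 5 mm, one end a 90 degree point, the other square. Point at its centre, mid-thickness; x along its length towards the pointed end, z up. Lies loose and level in its wooden holder, its upper face (43 mm above the table) flush with the holder's top, its plain square end over the thumb well. To be left alone.
- round_rocker (a joint): Tilt in rad of the rocker under the round template in its holder: 0 level, 0.45 fully tipped (square end down, shaped end up). A stiff hinge: about 1 to 2 N on the square end tips it, and it stays at whatever tilt it is left. Hinge line along y under the template's centre, 35.5 mm above the table. A stop on the rocker behind the square end keeps the template from sliding more than 2 mm.
- round_holder: Fixed light-wood block 160 x 80 x 43 mm high; origin under its middle, x to the rounded end. Thumb well 64 mm wide, 15 to 74 mm from the middle towards -x, 39 mm deep. At +x the pocket is 40 mm wide between solid cheeks: no room for fingers. Tipped, the template 30 mm from centre is 53 mm above the table and clear of the cheeks, fingertips down to 45 mm.
- pointed_rocker (a joint): Tilt in rad of the rocker under the pointed template in its holder: 0 level, 0.45 fully tipped (square end down, shaped end up). A stiff hinge: about 1 to 2 N on the square end tips it, and it stays at whatever tilt it is left. To be left alone.
- board_middle (a point): White punching board, fixed, 282 x 163 mm and 16 mm thick, lying on the table. Point at the centre of its upper face; x along its long side, z up.
There are look-alikes about, which are no part of the job. What is shaped like the part that bears round_template_centre but purple is not meant.

How it is judged (in metres and radians):
On the way, in this order (a step that is already met when the one before it is completed fails the run):
1. the round template is tipped up on its rocker, at least 19 degrees (value of joint round_rocker above 0.35 rad and angle between round_template_centre's own z axis and vertical above 0.33 rad and height (world z) of round_template_centre below 0.07 m), for 0.2 s.
2. the round template is held in the fingers low over the middle of the board (its centre less than 50 mm above the board) (x of round_template_centre in the frame of board_middle between -0.05 and 0.05 m and y of round_template_centre in the frame of board_middle between -0.04 and 0.04 m and z of round_template_centre in the frame of board_middle below 0.05 m and contact force between the fingers and round_template above 0.5 N), for 0.05 s.
At the end, for the whole second after the job is handed in: The round template lies flat (within 6 degrees), at rest and released on the white board, its centre within 50 mm of the board's centre along the long side and 40 mm along the short side (x of round_template_centre in the frame of board_middle between -0.05 and 0.05 m and y of round_template_centre in the frame of board_middle between -0.04 and 0.04 m and z of round_template_centre in the frame of board_middle below 0.008 m and angle between round_template_centre's own z axis and vertical below 0.1 rad and linear speed of round_template below 0.02 m/s); the robot touches nothing.
It fails at once if the pointed template moved more than 15 mm, or its rocker tipped by more than 0.15 rad (distance of pointed_template_centre from where it was at the start of the episode above 0.015 m or value of joint pointed_rocker above 0.15 rad).
It also fails if it takes over 48 s, if anything falls off the work surface, if the arm or the gripper's body presses on something with over 40 N, if the wrist force passes 120 N, or if a joint passes its speed limit or range.

## Working session

There is one attempt and no reset: what is moved stays moved. The work goes in short steps, Python scripts to look and compute and a tool call to move; the robot and the scene stay as the last step left them, time stands still between calls to the robot, and variables do not carry over. Pictures are saved under pics/ and viewed, and the job is handed in when it is done.

Besides the shell and the picture viewer there is one more tool, called in YAML: its name, and indented under it one key for each argument. carry_out: Moves the arm, as the interface text tells. Its arguments: {"type":"object","properties":{"plan":{"type":"array"},"fingers":{"type":"number"},"force":{"type":"number"}},"required":["plan"]}

```bash
ls; mkdir -p pics
python3 - <<'E'
from plant import r
import cv2
for n in ("scene","top"):
    im=r.capture(n); cv2.imwrite(f"pics/{n}0.png",im[:,:,::-1])
    print(n,r.camera_model(n))
print(r.get_state(), r.grasp_offset)
E
```

```text
pics
scene {'fov_y': 49.767765982436025, 'cx': 310.70914656947116, 'cy': 240.6869927731723, 'k1': 0.04396892648418042, 'R': array([[-0.89103216, -0.45329833,  0.02413114],
       [-0.24522109,  0.4359248 , -0.86593082],
       [ 0.38200563, -0.77748967, -0.49958133]]), 't': array([0.46499979, 0.17830418, 0.87347387])}
top {'fov_y': 50.550219719520015, 'cx': 317.96262855215633, 'cy': 244.43000902246786, 'k1': -0.006595305228262666, 'R': array([[-0.00740186, -0.99994535, -0.00738345],
       [-0.9985557 ,  0.0077841 , -0.05315945],
       [ 0.05321402,  0.0069793 , -0.99855874]]), 't': array([-0.00596951,  0.53127632,  0.92911605])}
{'time_s': 0.1, 'joints': array([-5.04139639e+01,  2.05886968e+01,  6.39933721e-01, -1.75592735e-02,
       -7.01364937e+01, -1.65074762e+01]), 'qd': array([ 0.07904051, -0.02455426,  0.13855285,  0.02551245,  0.09925845,
        0.04485962]), 'joint_torque': array([-1.14677619e-03, -5.84162092e+01,  2.93754226e+01,  7.01545671e+00,
        1.02279894e-02, -5.04412742e-05]), 'tcp_pos': array([ 0.26440695, -0.62058804,  0.22570844]), 'eef_rot': array([ 1.79913567e+02, -8.39976706e-03, -1.56927412e+02]), 'contact_force': array([0.26571989, 0.23185707, 0.1645347 ]), 'moment': array([ 0.00210634, -0.02530926, -0.01693048]), 'gripper_width': 0.08763199676320187} -0.0188
```

View pics/scene0.png

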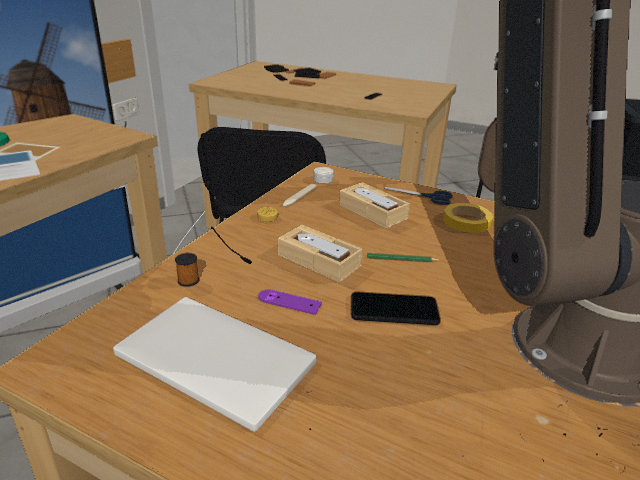

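View pics/top0.png

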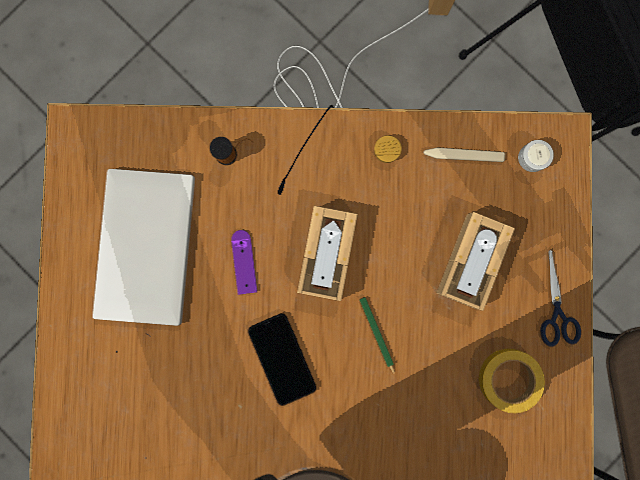

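The candidates in the top view are a silver template with a pointed end at (328,255), a silver one with a rounded end at (478,262), and a purple look-alike at (244,262). The silver rounded one at (478,262) fits. I'll confirm it in a crop and measure.

```bash
cat > h.py <<'E'
import numpy as np, cv2
from plant import r
def K(n):
    m=r.camera_model(n); f=240/np.tan(np.radians(m["fov_y"]/2)); return m,f
def ray(n,u,v):
    m,f=K(n); d=np.array([(u-m["cx"])/f,(v-m["cy"])/f]); rd=np.hypot(*d); x=rd
    for _ in range(30): x=rd/(1+m["k1"]*x*x)
    d=d*(x/rd if rd>0 else 1)
    R=np.array(m["R"]);t=np.array(m["t"])
    return -R.T@t, R.T@np.array([d[0],d[1],1.])
def onz(n,u,v,z):
    c,d=ray(n,u,v); return c+d*(z-c[2])/d[2]
def proj(n,X):
    m,f=K(n); c=np.array(m["R"])@np.array(X)+m["t"]; d=c[:2]/c[2]; d=d*(1+m["k1"]*(d@d)); return d*f+[m["cx"],m["cy"]]
E
python3 - <<'E'
import cv2,numpy as np
from h import *
im=cv2.imread("pics/top0.png")
a=cv2.resize(im[200:320,290:530],None,fx=3.3,fy=3.3,interpolation=cv2.INTER_CUBIC); cv2.imwrite("pics/crop0.png",a)
hsv=cv2.cvtColor(im,cv2.COLOR_BGR2HSV)
m=((hsv[...,1]<60)&(hsv[...,2]>130)).astype(np.uint8)*255
m[:, :]=cv2.morphologyEx(m,cv2.MORPH_CLOSE,np.ones((3,3)))
cs,_=cv2.findContours(m,cv2.RETR_EXTERNAL,cv2.CHAIN_APPROX_NONE)
for c in cs:
    ar=cv2.contourArea(c)
    if ar<500: continue
    x,y,w,h=cv2.boundingRect(c)
    if y<110: continue
    z=0.016 if ar>5000 else 0.043
    W=np.array([onz("top",*p[0],z)[:2]*1000 for p in c]).astype(np.float32)
    rc=cv2.minAreaRect(W); print((x,y,w,h),ar,"rect",rc, cv2.boxPoints(rc).round().tolist())
E
```

```text
(457, 230, 40, 66) 1251.5 rect ((498.1492919921875, -296.69891357421875), (37.50105667114258, 119.47663116455078), 67.67333221435547) [[436.0, -291.0], [546.0, -337.0], [561.0, -302.0], [450.0, -257.0]]
(311, 221, 31, 67) 1185.5 rect ((514.0494995117188, -26.00335693359375), (37.08058166503906, 118.40795135498047), 78.93311309814453) [[452.0, -33.0], [569.0, -56.0], [576.0, -19.0], [460.0, 4.0]]
(93, 169, 100, 157) 12850.5 rect ((530.5834350585938, 316.0586853027344), (162.55007934570312, 280.80889892578125), 85.00838470458984) [[384.0, 247.0], [663.0, 223.0], [678.0, 385.0], [398.0, 409.0]]
(424, 148, 80, 14) 678.0 rect ((691.6947021484375, -275.3980712890625), (143.53053283691406, 18.9124755859375), 86.46370697021484) [[678.0, -346.0], [697.0, -348.0], [706.0, -204.0], [687.0, -203.0]]
(518, 140, 35, 32) 776.0 rect ((686.715087890625, -406.11981201171875), (53.498260498046875, 63.904048919677734), 44.15084457397461) [[645.0, -402.0], [690.0, -448.0], [728.0, -410.0], [684.0, -365.0]]
```

View pics/crop0.png

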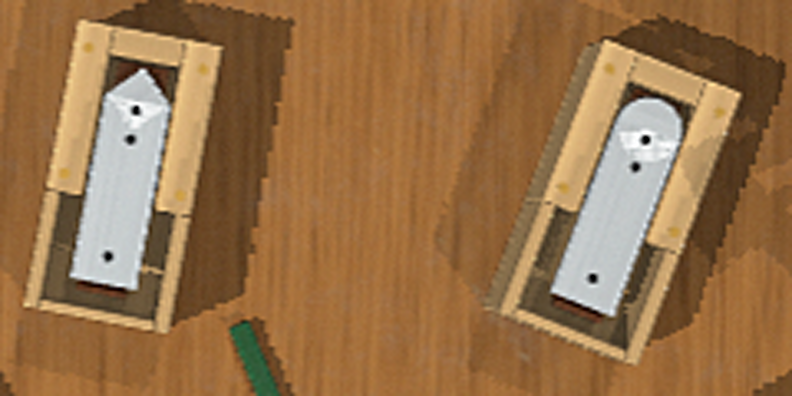

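The crop confirms it: the right-hand holder at (478,262) has the rounded silver end, and the left one at (328,255) is pointed. The template's x axis is at about -22.3° and its centre is (0.498,-0.297). I'm moving above the square end with the fingers shut.

carry_out:
  plan:
    - [0.019, 0.0342, -0.004, 0, 0, -0.08]
    - [0.019, 0.0342, -0.004, 0, 0, -0.08]
    - [0.019, 0.0342, -0.004, 0, 0, -0.08]
    - [0.019, 0.0342, -0.004, 0, 0, -0.08]
    - [0.019, 0.0342, -0.004, 0, 0, -0.08]
    - [0.019, 0.0342, -0.004, 0, 0, -0.08]
    - [0.019, 0.0342, -0.004, 0, 0, -0.08]
    - [0.019, 0.0342, -0.004, 0, 0, -0.08]
    - [0.019, 0.0342, -0.004, 0, 0, -0.08]
    - [0.019, 0.0342, -0.004, 0, 0, -0.08]
    - [0, 0, 0, 0, 0, 0]
  fingers: 1
  force: 20

```text
time_s: 1.02
tcp_pos: [0.4552, -0.2635, 0.1783]
eef_rot: [179.6, -0.4, 154.4]
contact_force: [-0.4, -1.0, -1.0]
gripper_width: 0.0198
```

carry_out:
  plan:
    - [0, -0.008, 0, 0, 0, 0.03]
    - [0, -0.007, -0.02, 0.003, 0.003, 0.027]
    - [0, 0, -0.03, 0, 0, 0]
    - [0, 0, -0.03, 0, 0, 0]
    - [0, 0, -0.02, 0, 0, 0]
    - [0, 0, 0, 0, 0, 0]
    - [0, 0, 0, 0, 0, 0]

```text
time_s: 1.6
tcp_pos: [0.4572, -0.2746, 0.0755]
eef_rot: [179.5, -0.5, 158.4]
contact_force: [0.2, 0.2, 0.2]
gripper_width: 0.0005
```

Run:
```python
from h import *
im=r.capture("top"); cv2.imwrite("pics/top1.png",cv2.resize(im[190:330,400:560,::-1],None,fx=4,fy=4,interpolation=cv2.INTER_CUBIC))
s=r.get_state();print(s["tcp_pos"],s["eef_rot"],s["contact_force"],s["gripper_width"])
u=np.array([np.cos(np.radians(-22.33)),np.sin(np.radians(-22.33))]);v=np.array([-u[1],u[0]])
d=s["tcp_pos"][:2]-[.498,-.297]; print("along/across",d@u,d@v)
```

```text
[ 0.45719865 -0.27449553  0.07566201] [179.51289594  -0.50690458 158.35337653] [-0.51199189  0.13254623 -0.75031471] 0.001032531966936159
along/across -0.04629205769734003 0.005314790501562381
```

View pics/top1.png

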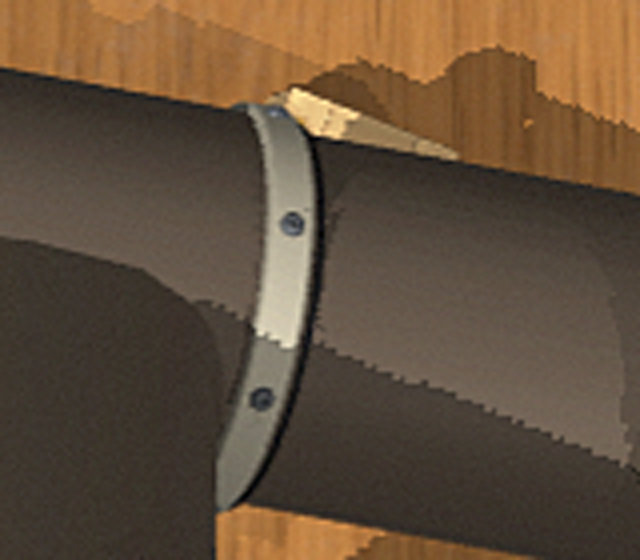

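The top view is blocked by the arm. The TCP is 5 mm off across the strap, so I'm correcting that and pressing down.

carry_out:
  plan:
    - [-0.002, -0.005, 0, 0, 0, -0.012]
    - [0, 0, -0.012, 0, 0, 0]
    - [0, 0, -0.012, 0, 0, 0]
    - [0, 0, -0.006, 0, 0, 0]
    - [0, 0, -0.006, 0, 0, 0]
    - [0, 0, -0.005, 0, 0, 0]
    - [0, 0, 0, 0, 0, 0]

```text
time_s: 2.23
tcp_pos: [0.4604, -0.283, 0.0422]
eef_rot: [179.4, 0.3, 157.5]
contact_force: [-0.2, 0.7, 0.0]
gripper_width: 0.0003
```

Run:
```python
from h import *
s=r.get_state();print(s["tcp_pos"],s["eef_rot"],s["contact_force"],s["gripper_width"])
u=np.array([np.cos(np.radians(-22.33)),np.sin(np.radians(-22.33))]);v=np.array([-u[1],u[0]])
d=s["tcp_pos"][:2]-[.498,-.297]; print("along/across",d@u,d@v)
```

```text
[ 0.46043083 -0.28295705  0.04216429] [179.43420828   0.32318712 157.53537979] [-0.1723038   0.66322949  0.00220146] 0.0003412026344956564
along/across -0.04008737894378375 -0.0012841688345571777
```

carry_out:
  plan:
    - [0, 0, 0.006, 0, 0, 0]
    - [-0.006, 0.003, 0, 0.007, -0.004, 0]
    - [0, 0, 0, 0, 0, 0]
    - [0, 0, -0.008, 0, 0, 0]
    - [0, 0, -0.004, 0, 0, 0]
    - [0, 0, -0.004, 0, 0, 0]
    - [0, 0, -0.004, 0, 0, 0]
    - [0, 0, 0, 0, 0, 0]

```text
time_s: 2.9
tcp_pos: [0.4553, -0.2801, 0.0294]
eef_rot: [178.9, 0.6, 157.6]
contact_force: [0.2, -0.7, 1.4]
gripper_width: 0.0
```

```bash
cat > st.py <<'E'
from h import *
s=r.get_state();print(s["tcp_pos"],s["eef_rot"],s["contact_force"],s["gripper_width"])
u=np.array([np.cos(np.radians(-22.33)),np.sin(np.radians(-22.33))]);v=np.array([-u[1],u[0]])
d=s["tcp_pos"][:2]-[.498,-.297]; print("along/across",d@u,d@v)
E
python3 st.py
```

```text
[ 0.45527073 -0.28011328  0.02940235] [178.90156022   0.63833027 157.56297109] [ 0.16801359 -0.69577985  1.38549589] 2.3136456650784884e-05
along/across -0.04594099023979135 -0.0006141764888072424
```

carry_out:
  plan:
    - [0, 0, -0.003, 0, 0, 0]
    - [0, 0, -0.003, 0, 0, 0]
    - [0, 0, -0.001, 0, 0, 0]

```text
time_s: 3.15
tcp_pos: [0.4561, -0.2806, 0.0248]
eef_rot: [179.0, 0.7, 157.7]
contact_force: [-8.2, 8.6, 27.9]
gripper_width: 0.0004
```

```bash
python3 st.py
```

```text
[ 0.45607385 -0.28062623  0.02479531] [178.97573013   0.68133711 157.69883362] [-8.20022642  8.56185962 27.94474258] 0.0003516861495333344
along/across -0.04500320986257893 -0.0007835260816905927
```

The force jumped to 28 N, so the rocker is on its stop. I'm backing up and taking a look.

carry_out:
  plan:
    - [0, 0, 0.005, 0, 0, 0]
    - [0, 0, 0.015, 0, 0, 0]
    - [0, 0, 0.03, 0, 0, 0]
    - [0, 0, 0.035, 0, 0, 0]
    - [-0.025, 0.03, 0.03, 0.01, -0.01, 0]
    - [-0.025, 0.03, 0.03, 0, 0, 0]
    - [-0.02, 0.03, 0.02, 0, 0, 0]
    - [0, 0.03, 0, 0, 0, 0]
    - [0, 0.03, 0, 0, 0, 0]
    - [0, 0, 0, 0, 0, 0]
  fingers: -1

```text
time_s: 3.98
tcp_pos: [0.3885, -0.1347, 0.1847]
eef_rot: [178.1, 0.8, 157.4]
contact_force: [-0.1, 0.4, -0.3]
gripper_width: 0.0616
```

```bash
python3 st.py
python3 - <<'E'
from h import *
a=r.capture("top"); b=r.capture("scene")
cv2.imwrite("pics/top2f.png",a[:,:,::-1]);cv2.imwrite("pics/scene2f.png",b[:,:,::-1])
A=cv2.resize(a[190:330,420:560,::-1],(400,400),interpolation=cv2.INTER_CUBIC)
B=cv2.resize(b[160:260,320:420,::-1],(400,400),interpolation=cv2.INTER_CUBIC)
cv2.imwrite("pics/c2.png",np.hstack([A,B]))
E
```

```text
[ 0.38853583 -0.1346625   0.18472026] [178.06452556   0.77975019 157.42632233] [-0.08631845  0.43416646 -0.32472886] 0.06163724114557367
along/across -0.16293414669850367 0.10857408301043568
```

View pics/c2.png

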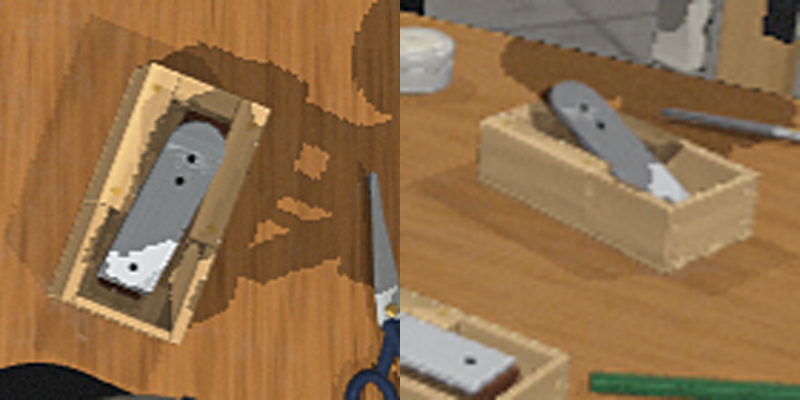

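Run:
```python
from h import *
c0=np.array([.498,-.297]);u=np.array([np.cos(np.radians(-22.33)),np.sin(np.radians(-22.33))]);v=np.array([-u[1],u[0]])
o=[(485.5,242.4),(482.4,250.6),(469.4,284.2)]; n=[(420+191*.35,190+158*.35),(420+180*.35,190+181*.35),(420+133*.35,190+267*.35)]
for p,q in zip(o,n):
    d=onz("top",*p,.043)[:2]-c0; s=d@u; t=d@v
    h=s*np.cos(.45)-.0075*np.sin(.45); z=.0355+s*np.sin(.45)+.0075*np.cos(.45)
    e=onz("top",*q,z)[:2]-c0
    print("s,t",s,t,"pred h,z",h,z,"obs",e@u,e@v)
```

```text
s,t 0.03587961281927075 -0.0005464750795612156 pred h,z 0.029045451890814075 0.057859748221283314 obs 0.029400305711992467 -0.0004621033263612993
s,t 0.020037324930748897 -0.0006492447731097678 pred h,z 0.01478030966695767 0.05096889900830853 obs 0.014620689643116384 -0.001173279820031828
s,t -0.04479816953227318 -0.0005866480456102958 pred h,z -0.04360062345187359 0.02276769352983443 obs -0.04374662497361467 -0.0008845513271680488
```

```bash
cat > to.py <<'E'
import sys
from h import *
from scipy.spatial.transform import Rotation as Ro
x,y,z,ro,pi,ya=map(float,sys.argv[1:7])
s=r.get_state()
print("pos",s["tcp_pos"].round(4),"rot",s["eef_rot"].round(2),"F",s["contact_force"].round(1),"w",round(s["gripper_width"],4),"t",s["time_s"])
w=(Ro.from_euler("xyz",[ro,pi,ya],degrees=True)*Ro.from_euler("xyz",s["eef_rot"],degrees=True).inv()).as_rotvec()
print("shift",(np.array([x,y,z])-s["tcp_pos"]).round(4),"turn",w.round(4))
E
python3 to.py .5208 -.3071 .11 180 0 157.67
```

```text
pos [ 0.3889 -0.1368  0.1843] rot [178.15   0.72 157.47] F [ 0.3 -0.7 -0.7] w 0.0695 t 4.0833
shift [ 0.1319 -0.1703 -0.0743] turn [-0.0251  0.024   0.0033]
```

carry_out:
  plan:
    - [0.022, -0.028, 0, -0.012, 0.012, 0]
    - [0.022, -0.028, 0, -0.013, 0.012, 0]
    - [0.022, -0.028, -0.01, 0, 0, 0]
    - [0.022, -0.028, -0.02, 0, 0, 0]
    - [0.022, -0.028, -0.02, 0, 0, 0]
    - [0.02, -0.026, -0.02, 0, 0, 0]
    - [0, 0, 0, 0, 0, 0]
    - [0, 0, 0, 0, 0, 0]

```text
time_s: 4.75
tcp_pos: [0.5206, -0.3177, 0.1042]
eef_rot: [-179.9, -0.4, 157.5]
contact_force: [-0.5, 0.1, 1.3]
gripper_width: 0.0875
```

```bash
python3 to.py .5208 -.3071 .06 180 0 157.67
```

```text
pos [ 0.5206 -0.3177  0.1042] rot [-179.91   -0.39  157.46] F [-0.5  0.1  1.3] w 0.0875 t 4.75
shift [ 0.0002  0.0106 -0.0442] turn [-0.0011 -0.0068  0.0036]
```

carry_out:
  plan:
    - [0, 0.01, 0, 0, -0.006, 0.003]
    - [0, 0, 0, 0, 0, 0]
    - [0, 0, -0.015, 0, 0, 0]
    - [0, 0, -0.015, 0, 0, 0]
    - [0, 0, -0.01, 0, 0, 0]
    - [0, 0, 0, 0, 0, 0]

```text
time_s: 5.25
tcp_pos: [0.5183, -0.3075, 0.0641]
eef_rot: [179.9, -0.0, 157.6]
contact_force: [-0.4, 0.3, 0.5]
gripper_width: 0.0876
```

```bash
python3 to.py .5208 -.3071 .0475 180 0 157.67
```

```text
pos [ 0.5183 -0.3075  0.0641] rot [ 1.7994e+02 -1.0000e-02  1.5756e+02] F [-0.4  0.3  0.5] w 0.0876 t 5.25
shift [ 0.0025  0.0004 -0.0166] turn [-0.001   0.0003  0.0019]
```

carry_out:
  plan:
    - [0.002, 0, -0.006, 0, 0, 0]
    - [0, 0, -0.006, 0, 0, 0]
    - [0, 0, -0.004, 0, 0, 0]
    - [0, 0, 0, 0, 0, 0]

```text
time_s: 5.58
tcp_pos: [0.5218, -0.3068, 0.0504]
eef_rot: [179.9, 0.3, 157.7]
contact_force: [0.6, 0.2, -0.1]
gripper_width: 0.0881
```

```bash
python3 to.py .5208 -.3071 .0475 180 0 157.67
python3 - <<'E'
from h import *
b=r.capture("scene")
cv2.imwrite("pics/c3.png",cv2.resize(b[120:260,300:440,::-1],(600,600),interpolation=cv2.INTER_CUBIC))
E
```

```text
pos [ 0.5218 -0.3068  0.0504] rot [179.91   0.28 157.7 ] F [ 0.6  0.2 -0.1] w 0.0881 t 5.5833
shift [-0.001  -0.0003 -0.0029] turn [ 0.0005  0.0051 -0.0005]
```

View pics/c3.png

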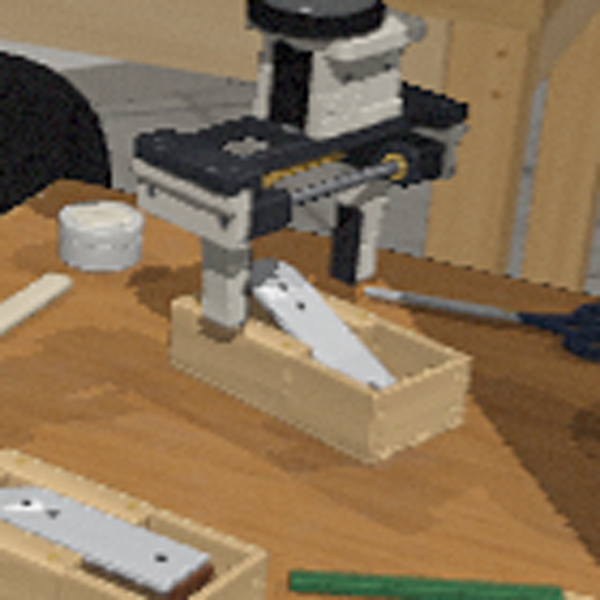

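The open fingers straddle the raised rounded end, and the tips are just above the cheeks. I'm lowering a little and closing.

carry_out:
  plan:
    - [-0.001, 0, -0.003, 0, 0.005, 0]
    - [0, 0, 0, 0, 0, 0]
    - [0, 0, 0, 0, 0, 0]

```text
time_s: 5.88
tcp_pos: [0.5214, -0.3071, 0.0483]
eef_rot: [-180.0, 0.1, 157.7]
contact_force: [-0.2, -0.7, 0.1]
gripper_width: 0.0877
```

carry_out:
  plan:
    - [0, 0, 0, 0, 0, 0]
    - [0, 0, 0, 0, 0, 0]
    - [0, 0, 0, 0, 0, 0]
    - [0, 0, 0, 0, 0, 0]
    - [0, 0, 0, 0, 0, 0]
    - [0, 0, 0, 0, 0, 0]
    - [0, 0, 0, 0, 0, 0]
    - [0, 0, 0, 0, 0, 0]
    - [0, 0, 0, 0, 0, 0]
    - [0, 0, 0, 0, 0, 0]
    - [0, 0, 0, 0, 0, 0]
  fingers: 1
  force: 30

```text
time_s: 6.8
tcp_pos: [0.5216, -0.3074, 0.0487]
eef_rot: [-180.0, 0.1, 157.7]
contact_force: [0.4, -0.5, 0.5]
gripper_width: 0.0352
```

```bash
python3 to.py .5208 -.3071 .0475 180 0 157.67
python3 - <<'E'
from h import *
b=r.capture("scene")
cv2.imwrite("pics/c4.png",cv2.resize(b[120:260,300:440,::-1],(600,600),interpolation=cv2.INTER_CUBIC))
E
```

```text
pos [ 0.5216 -0.3074  0.0487] rot [-1.7997e+02  1.2000e-01  1.5770e+02] F [ 0.4 -0.5  0.5] w 0.0352 t 6.8
shift [-0.0008  0.0003 -0.0012] turn [ 0.0013  0.0016 -0.0006]
```

View pics/c4.png

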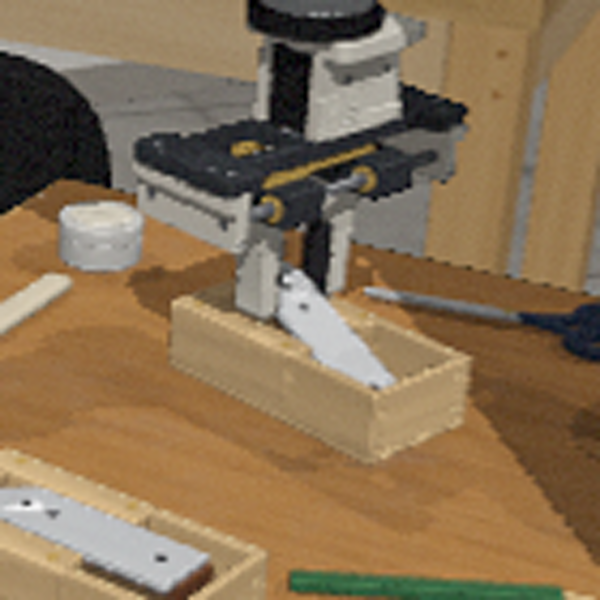

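It's gripped at a 35 mm opening, on the long edges near the rounded end. Lifting straight up.

carry_out:
  plan:
    - [0, 0, 0.006, 0, 0, 0]
    - [0, 0, 0.012, 0, 0, 0]
    - [0, 0, 0.018, 0, 0, 0]
    - [0, 0, 0.02, 0, 0, 0]
    - [0, 0, 0.025, 0, 0, 0]
    - [0, 0, 0.025, 0, 0, 0]
    - [0, 0, 0.02, 0, 0, 0]
    - [0, 0, 0, 0, 0, 0]

```text
time_s: 7.52
tcp_pos: [0.5187, -0.3068, 0.1808]
eef_rot: [-179.9, -0.2, 157.7]
contact_force: [0.8, 0.4, -0.4]
gripper_width: 0.0357
```

```bash
python3 to.py .5208 -.3071 .15 180 0 157.67
python3 - <<'E'
from h import *
b=r.capture("scene")
cv2.imwrite("pics/c5.png",cv2.resize(b[80:260,300:480,::-1],(600,600),interpolation=cv2.INTER_CUBIC))
E
```

```text
pos [ 0.5187 -0.3068  0.1808] rot [-179.9    -0.19  157.68] F [ 0.8  0.4 -0.4] w 0.0357 t 7.5167
shift [ 0.0021 -0.0003 -0.0308] turn [ 0.0003 -0.0037 -0.0002]
```

View pics/c5.png

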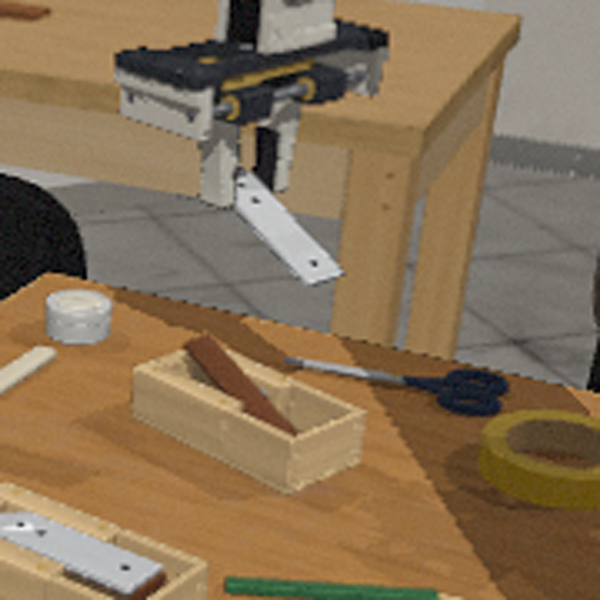

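The template is held near its rounded end with the square end hanging low, and the holder is now empty. I'm carrying it over to the board.

carry_out:
  plan:
    - [0.002, 0.012, 0.005, 0, 0, 0.015]
    - [0.0025, 0.024, 0.005, 0, 0, 0.018]
    - [0.0025, 0.034, 0, 0, 0, 0.018]
    - [0.0025, 0.035, 0, 0, 0, 0.018]
    - [0.0025, 0.035, 0, 0, 0, 0.018]
    - [0.0025, 0.035, 0, 0, 0, 0.018]
    - [0.0025, 0.035, 0, 0, 0, 0.018]
    - [0.0025, 0.035, 0, 0, 0, 0.018]
    - [0.0025, 0.035, 0, 0, 0, 0.018]
    - [0.0025, 0.035, 0, 0, 0, 0.018]
    - [0.0025, 0.035, 0, 0, 0, 0.018]
    - [0.0025, 0.035, 0, 0, 0, 0.018]

```text
time_s: 8.57
tcp_pos: [0.538, 0.094, 0.182]
eef_rot: [-179.7, -1.0, 170.1]
contact_force: [1.4, 0.2, -0.7]
gripper_width: 0.0351
```

```bash
python3 to.py .5605 .3135 .15 180 0 175.1
```

```text
pos [0.538 0.094 0.182] rot [-179.71   -1.03  170.12] F [ 1.4  0.2 -0.7] w 0.0351 t 8.5667
shift [ 0.0225  0.2195 -0.032 ] turn [ 0.0027 -0.0185  0.0868]
```

carry_out:
  plan:
    - [0.003, 0.034, 0, 0, -0.005, 0.017]
    - [0.003, 0.034, 0, 0, -0.005, 0.017]
    - [0.003, 0.034, 0, 0, 0, 0.017]
    - [0.003, 0.034, 0, 0, 0, 0.015]
    - [0.003, 0.03, -0.005, 0, 0, 0.01]
    - [0.003, 0.022, -0.01, 0, 0, 0]
    - [0, 0.01, -0.01, 0, 0, 0]
    - [0, 0, 0, 0, 0, 0]

```text
time_s: 9.23
tcp_pos: [0.5483, 0.3108, 0.1498]
eef_rot: [-179.5, -0.9, 175.4]
contact_force: [0.2, -0.3, -1.3]
gripper_width: 0.0354
```

```bash
python3 to.py .5605 .3135 .11 180 0 175.1
python3 - <<'E'
from h import *
b=r.capture("scene")
cv2.imwrite("pics/c6.png",cv2.resize(b[200:440,90:330,::-1],(600,600),interpolation=cv2.INTER_CUBIC))
E
```

```text
pos [0.5483 0.3108 0.1498] rot [-179.5    -0.86  175.44] F [ 0.2 -0.3 -1.3] w 0.0354 t 9.2333
shift [ 0.0122  0.0027 -0.0398] turn [ 0.0074 -0.0157 -0.0059]
```

View pics/c6.png

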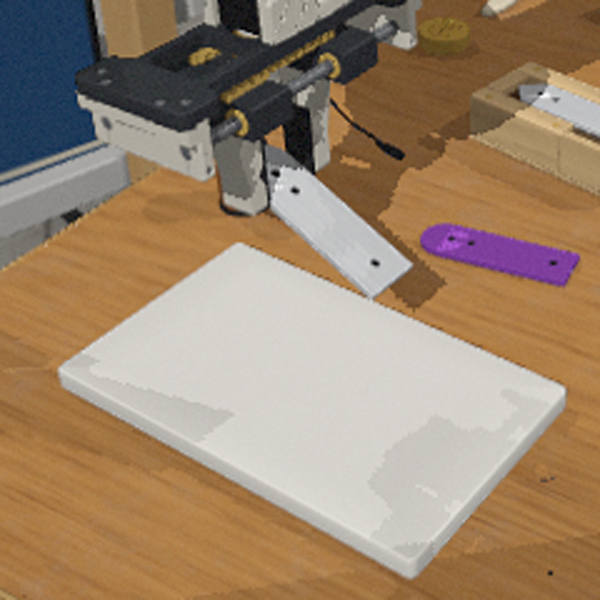

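Run:
```python
from h import *
s=r.get_state(); a=np.radians(175.44-180); u=np.array([np.cos(a),np.sin(a),0]); n=np.array([-u[1],u[0],0]); P=s["tcp_pos"]
for p in [(275,173),(294,190),(375,263)]:
    c,d=ray("scene",90+p[0]/2.5,200+p[1]/2.5); X=c+d*((P-c)@n)/(d@n)
    print((X-P)@u, X[2]-P[2])
```

```text
0.0033564840717743385 0.006474736712588636
-0.01060148631221508 -0.0004088035942775292
-0.06909249538096958 -0.02956056723615852
```

carry_out:
  plan:
    - [0.006, 0.002, 0, 0.008, 0.095, 0]
    - [0.006, 0, -0.01, 0.008, 0.095, 0]
    - [0, 0, -0.02, 0.008, 0.095, 0]
    - [0, 0, -0.02, 0.008, 0.095, 0]
    - [0, 0, -0.02, 0, 0, 0]
    - [0, 0, 0, 0, 0, 0]
    - [0, 0, 0, 0, 0, 0]

```text
time_s: 9.87
tcp_pos: [0.5547, 0.3038, 0.0777]
eef_rot: [-179.6, -24.1, 175.6]
contact_force: [0.4, -0.5, 0.2]
gripper_width: 0.0355
```

```bash
cat > tilt.py <<'E'
from h import *
s=r.get_state()
from scipy.spatial.transform import Rotation as Ro
M=Ro.from_euler("xyz",s["eef_rot"],degrees=True).as_matrix()
print(s["tcp_pos"].round(4),s["eef_rot"].round(2),s["contact_force"].round(1),s["gripper_width"],s["time_s"])
print("tool z",M[:,2].round(3),"tool y",M[:,1].round(3),"lean",np.arccos(-M[2,2]))
b=r.capture("scene"); cv2.imwrite("pics/%s.png"%__import__("sys").argv[1],cv2.resize(b[200:440,90:330,::-1],(600,600),interpolation=cv2.INTER_CUBIC))
E
python3 tilt.py c7
```

```text
[0.5547 0.3038 0.0777] [-179.57  -24.14  175.57] [ 0.4 -0.5  0.2] 0.035542649992481835 9.8667
tool z [-0.408  0.024 -0.913] tool y [ 0.074  0.997 -0.007] lean 0.4213272040005029
```

View pics/c7.png

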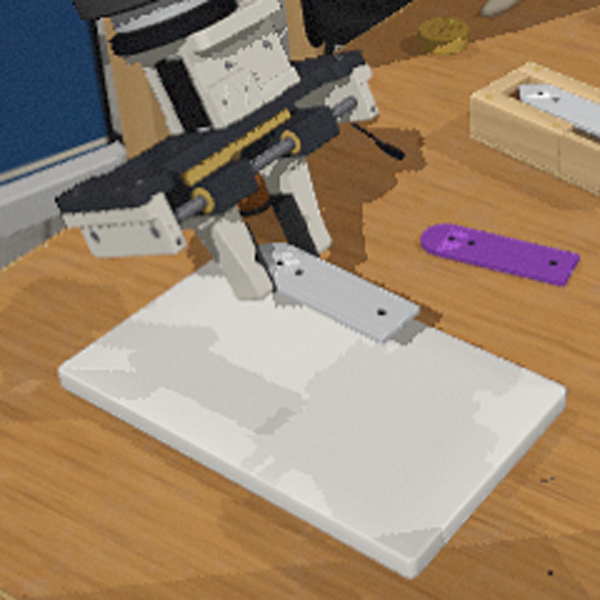

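Run:
```python
from h import *
for z in (.04,.06): print(onz("top",222,146,z), onz("scene",187,258,z))
s=r.get_state(); a=np.radians(175.57-180); u=np.array([np.cos(a),np.sin(a),0]); n=np.array([-u[1],u[0],0]); P=s["tcp_pos"]
for p in [(280,263),(299,272),(381,312)]:
    c,d=ray("scene",90+p[0]/2.5,200+p[1]/2.5); X=c+d*((P-c)@n)/(d@n)
    print((X-P)@u, X[2]-P[2])
```

```text
[0.71127604 0.16379542 0.04      ] [0.71652838 0.15082459 0.04      ]
[0.70624854 0.15985679 0.06      ] [0.69457871 0.17533944 0.06      ]
0.006062417645556149 0.005896763712398501
-0.009303483984831032 0.0053030724819664865
-0.07294387246020789 0.001999978093040977
```

carry_out:
  plan:
    - [0.004, 0.006, 0, -0.002, -0.02, 0]
    - [0.003, 0.004, -0.012, 0, 0, 0]
    - [0, 0, -0.012, 0, 0, 0]
    - [0, 0, -0.01, 0, 0, 0]
    - [0, 0, -0.006, 0, 0, 0]
    - [0, 0, 0, 0, 0, 0]

```text
time_s: 10.42
tcp_pos: [0.5621, 0.3172, 0.0425]
eef_rot: [-180.0, -22.2, 176.0]
contact_force: [-1.0, 0.3, -1.4]
gripper_width: 0.0359
```

```bash
python3 tilt.py c8
```

```text
[0.5621 0.3172 0.0425] [-179.96  -22.23  175.96] [-1.   0.3 -1.4] 0.03590796781736744 10.4167
tool z [-0.377  0.026 -0.926] tool y [ 0.07   0.998 -0.001] lean 0.3879420218096003
```

View pics/c8.png

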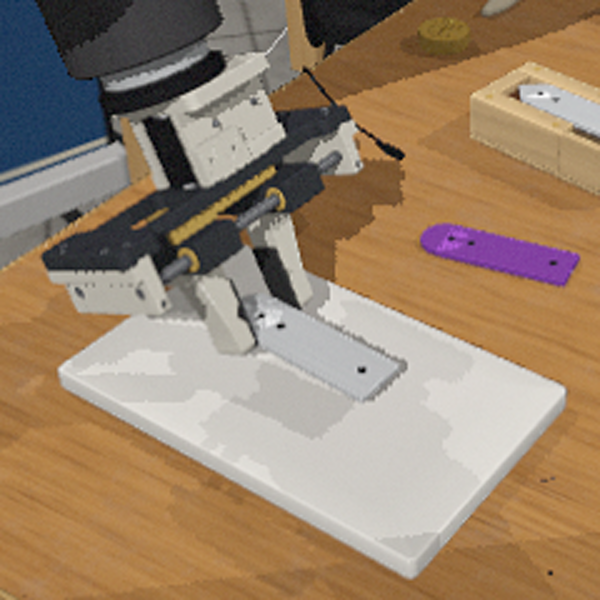

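carry_out:
  plan:
    - [0, 0, -0.008, 0, 0.005, 0]
    - [0, 0, -0.006, 0, 0, 0]
    - [0, 0, -0.003, 0, 0, 0]
    - [0, 0, 0, 0, 0, 0]

```text
time_s: 10.8
tcp_pos: [0.5624, 0.3174, 0.0247]
eef_rot: [-180.0, -22.5, 176.0]
contact_force: [-0.5, 0.0, -1.4]
gripper_width: 0.0355
```

```bash
python3 tilt.py c9
```

```text
[0.5624 0.3174 0.0247] [-179.96  -22.51  175.99] [-0.5  0.  -1.4] 0.035465589269422386 10.8
tool z [-0.382  0.026 -0.924] tool y [ 0.07   0.998 -0.001] lean 0.39279265864546936
```

View pics/c9.png

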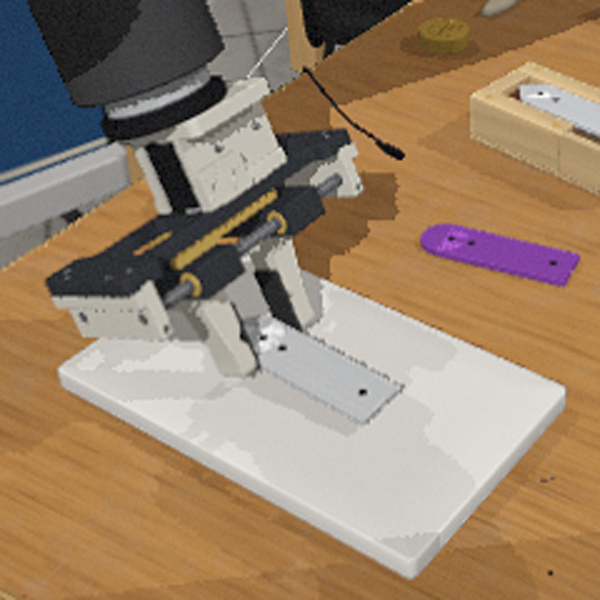

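Very close to the board, with no contact yet. I'll creep down until it touches.

carry_out:
  plan:
    - [0, 0, -0.002, 0, 0, 0]
    - [0, 0, -0.001, 0, 0, 0]
    - [0, 0, 0, 0, 0, 0]

```text
time_s: 11.1
tcp_pos: [0.5629, 0.3173, 0.022]
eef_rot: [-180.0, -22.5, 176.0]
contact_force: [0.9, -0.7, -0.9]
gripper_width: 0.0356
```

carry_out:
  plan:
    - [0, 0, -0.002, 0, 0, 0]
    - [0, 0, 0, 0, 0, 0]

```text
time_s: 11.27
tcp_pos: [0.5631, 0.3174, 0.0201]
eef_rot: [-180.0, -22.4, 176.0]
contact_force: [-0.6, -1.4, -0.7]
gripper_width: 0.0351
```

carry_out:
  plan:
    - [0, 0, -0.0015, 0, 0, 0]
    - [0, 0, 0, 0, 0, 0]

```text
time_s: 11.43
tcp_pos: [0.5634, 0.3175, 0.0192]
eef_rot: [180.0, -22.4, 176.0]
contact_force: [-0.6, -0.1, 1.4]
gripper_width: 0.0352
```

```bash
python3 tilt.py c10
```

```text
[0.5634 0.3175 0.0192] [179.97 -22.39 176.01] [-0.6 -0.1  1.4] 0.03515098808043341 11.4333
tool z [-0.38   0.027 -0.925] tool y [0.07  0.998 0.   ] lean 0.390831335612943
```

View pics/c10.png

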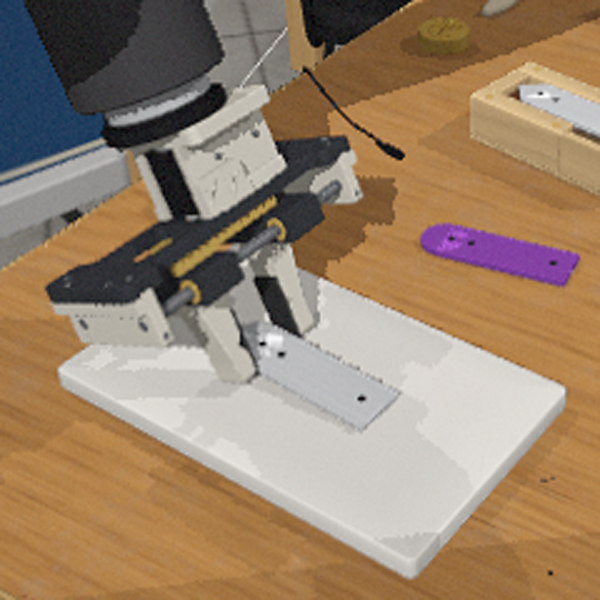

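The square end is on the board: the vertical force turned positive and the shadow gap has closed. Releasing.

carry_out:
  plan:
    - [0, 0, 0, 0, 0, 0]
    - [0, 0, 0, 0, 0, 0]
    - [0, 0, 0, 0, 0, 0]
    - [0, 0, 0, 0, 0, 0]
    - [0, 0, 0, 0, 0, 0]
    - [0, 0, 0.001, 0, 0, 0]
    - [0, 0, 0, 0, 0, 0]
  fingers: 0

```text
time_s: 12.07
tcp_pos: [0.5635, 0.3176, 0.0204]
eef_rot: [180.0, -22.4, 176.0]
contact_force: [-0.2, 0.5, -0.5]
gripper_width: 0.0436
```

```bash
python3 tilt.py c11
```

```text
[0.5635 0.3176 0.0204] [179.96 -22.38 176.01] [-0.2  0.5 -0.5] 0.04361936476216889 12.0667
tool z [-0.38   0.027 -0.925] tool y [0.07  0.998 0.001] lean 0.39056160285734565
```

View pics/c11.png

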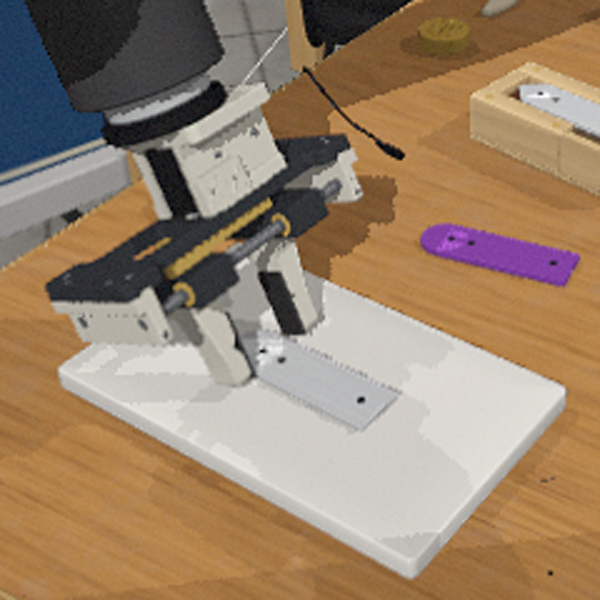

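carry_out:
  plan:
    - [0, 0, 0, 0, 0, 0]
    - [0, 0, 0, 0, 0, 0]
    - [0, 0, 0, 0, 0, 0]
    - [0, 0, 0.01, 0, 0, 0]
    - [0, 0, 0.02, 0, 0, 0]
    - [0, 0, 0.03, 0, 0, 0]
    - [0, 0, 0.035, 0, 0, 0]
    - [0, 0, 0.035, 0, 0, 0]
    - [0, -0.02, 0.02, -0.008, -0.1, 0]
    - [0, -0.03, 0.01, -0.008, -0.1, 0]
    - [0, -0.035, 0, -0.008, -0.1, 0]
    - [0, -0.035, 0, -0.008, -0.09, 0]
  fingers: -0.6

```text
time_s: 13.12
tcp_pos: [0.5665, 0.1981, 0.1876]
eef_rot: [-179.7, 0.6, 175.9]
contact_force: [-0.6, -1.1, -0.8]
gripper_width: 0.0698
```

carry_out:
  plan:
    - [0, -0.035, 0, 0, 0, 0]
    - [0, -0.035, 0, 0, 0, 0]
    - [0, -0.035, 0, 0, 0, 0]
    - [0, -0.035, 0, 0, 0, 0]
    - [0, -0.02, 0, 0, 0, 0]
    - [0, 0, 0, 0, 0, 0]
    - [0, 0, 0, 0, 0, 0]

```text
time_s: 13.7
tcp_pos: [0.5586, 0.0248, 0.1981]
eef_rot: [-179.9, 1.5, 176.0]
contact_force: [-0.0, 0.9, -0.0]
gripper_width: 0.0702
```

Run:
```python
from h import *
s=r.get_state(); print(s["time_s"],s["tcp_pos"],s["contact_force"])
a=r.capture("top");b=r.capture("scene")
A=cv2.resize(a[150:340,80:270,::-1],(400,400),interpolation=cv2.INTER_CUBIC)
B=cv2.resize(b[220:440,100:320,::-1],(400,400),interpolation=cv2.INTER_CUBIC)
cv2.imwrite("pics/end.png",np.hstack([A,B])); cv2.imwrite("pics/endtop.png",a[:,:,::-1]);cv2.imwrite("pics/endscene.png",b[:,:,::-1])
```

```text
13.7 [0.55858185 0.02477857 0.1981477 ] [-0.01009677  0.88625819 -0.03362592]
```

View pics/end.png

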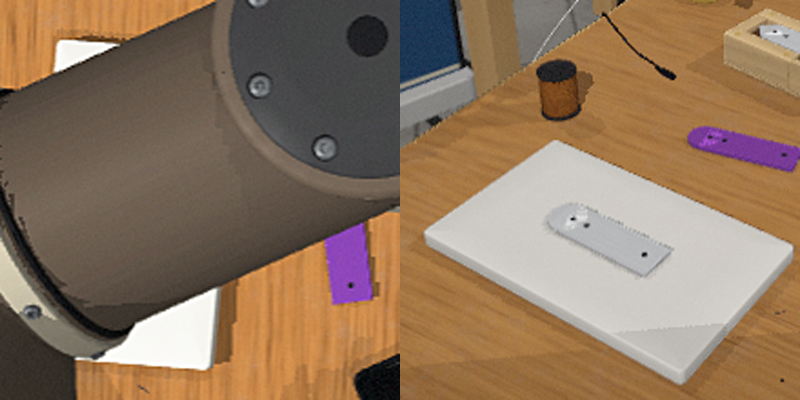

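View pics/endtop.png

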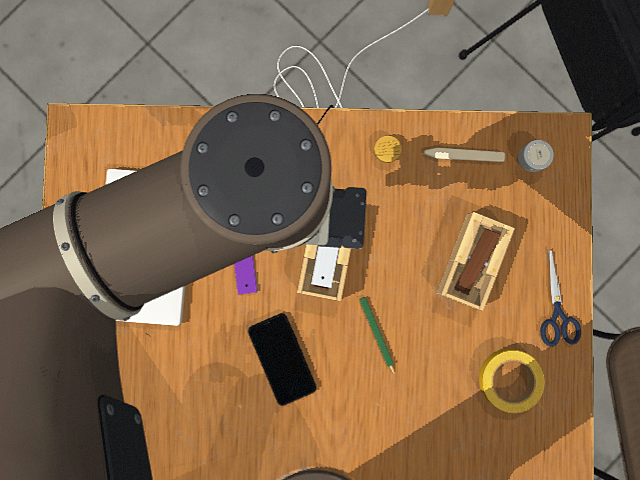

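Run:
```python
from h import *
P=[onz("scene",100+(x-400)*.55,220+y*.55,.021)[:2] for x,y in [(573,218),(587,225),(644,254)]]
u=(P[0]-P[2])/np.linalg.norm(P[0]-P[2]); print(P,np.linalg.norm(P[0]-P[2]),np.degrees(np.arctan2(u[1],u[0])))
c=P[0]-.0359*u; 
B=[onz("scene",100+(x-400)*.55,220+y*.55,.016)[:2] for x,y in [(557,141),(792,249),(682,375),(427,235)]]
bc=np.mean(B,axis=0); a=np.radians(-4.9); 
for o in (bc,np.array([.5306,.3161])):
    d=c-o; print(c,o,d@[np.cos(a),np.sin(a)],d@[-np.sin(a),np.cos(a)])
```

```text
[array([0.56882422, 0.31778453]), array([0.55243282, 0.31937578]), array([0.48825735, 0.32600575])] 0.08098524063366402 -5.8264220694656705
[0.53310968 0.32142892] [0.52642549 0.32209788] 0.006716902471954792 -9.557222356084594e-05
[0.53310968 0.32142892] [0.5306 0.3161] 0.0020453281687634367 0.005523811077031645
```

```bash
python3 -c "
from plant import r
print(r.close_job())"
```

```text
the job is handed in; nothing more can be done
None
```

The rounded template is lying flat and released near the middle of the white board, and I handed the job in at about 14 s of the 48 s allowed.

- **Tipping:** I pressed the square end down with closed fingers until the rocker hit its stop, where the force peaked at about 28 N. The hole positions afterwards matched a full 0.45 rad tilt to within about 0.5 mm.
- **Gripping and lifting:** I gripped the raised part by its long edges (35 mm opening, 30 N) and lifted it straight out. Over the board I leaned the tool until the template was nearly level.
- **Setting down:** I lowered until the force showed a slight touch, about 1.4 N against roughly 1 N of noise, so contact was only just clear of the noise. The rounded end was then still a few millimetres up and dropped that far when I opened the fingers.

**Last checks:** In the final scene picture the template's centre is within about 7 mm of the board's centre along the long side and 6 mm along the short side. The hole spacing matches a flat part (81.0 mm against 80.7 mm). The two estimates of the board's centre, one from each camera, differ by about 7 mm; both are well inside tolerance. The final top view of the board was blocked by the arm, so this rests on the scene camera alone.

The pointed template was never touched and looks unmoved where it can be seen; the gripper partly covered it in the last top view. The arm ended clear of everything.

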